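# Park and lock the lazy susan

### The arm

A 6-joint arm with a two-finger parallel gripper is mounted at the origin on the work surface. World frame = base frame: x ahead of the robot, y to its left, z up, the work surface at z = 0. Lengths are in mm, angles in rad, forces in N, time in s.
With the tool pointing down it reaches from about 250 to 800 mm from the base axis. Payload 3.9 kg.
Tool frame: the origin (TCP) lies at the very end of the fingers, on their centre line; the grasp point (between the pads) lies 19 mm behind it; z points along the fingers, x is the direction in which the jaws open and shut, and the axes are right-handed (so a half turn about z gives the same grasp; the last joint's range is limited). The gripper opens to 85 mm and grips with 20 to 120 N. Pads are 22 mm wide; open, the fingers measure 114 mm over their backs; the gripper's body (76 mm by 85 mm) begins 54 mm behind the grasp point. The pads swing forward as they close: fully open they stand 13 mm farther back than shut.
Start: joints at [-1.336, 0.26, -0.138, 1.173, 0, 1.571], TCP at [122.136, -510.586, 231.304] pointing down, gripper open.
Joint ranges: [-2.78, 2.78], [-0.83, 1.72], [-1.28, 1.37], [-1.9, 2.12], [-1.57, 1.48], [-3.14, 3.14]. Speed limits (rad/s): [2.57, 2.57, 3.14, 3.14, 3.14, 3.14].

### API

Orientations are given as a unit quaternion [w, x, y, z].
In Python, from cell import sensors, snapshot, ctrl gives the robot as it stands. The module is installed in compiled form; this text tells all that it offers.
- The arm moves only by the tool carry_out, never from a script. Its argument "plan" is a list of rows, each a list of 3 entries, a list of its own where there are three numbers: the shift along the tool's x, y, z in m, then the turn, a rotation vector about the tool's x, y, z in rad, then the finger opening in m, from 0 to 0.0854. In form: [[[dx, dy, dz], [ax, ay, az], jaw], ...]. A call has 1 to 10 rows; each row shifts and turns the commanded pose from where the row before left it, along the tool's axes as they then stand; what a row does not reach is not made up. A row lasts 1/10 s, in which the tool goes at most 50 mm and 8.59 degrees, less where a joint would pass 70% of its speed; a pose out of reach is approached as far as the arm can. A call is refused whole if a number of a shift passes 0.05 or a number of a turn 0.15, either way. A call with a gripper value outside its range is refused whole. The fingers move at their own pace and stop on an object; "grip_force" is the grip in N (left out, the last holds). Time passes only in rows, so rows that do not move let the fingers close. It gives the time, the measured TCP pose, the force and the opening at its end, in the units of the state.
- sensors.get_obs(): the state, without advancing time (a new reading comes with each control period).
- snapshot(name): name is "scene" or "top"; returns a dict with "image" (420x560x3 uint8, red, green, blue), "vfov" (degrees; the focal length in pixels is half the picture's height over the tangent of half this angle, whatever the lens; pixels are square), "cx", "cy" (the principal point, pixels), "distortion" ([k1, k2, p1, p2, k3] as OpenCV has them; the pictures are not rectified), "rvec" (rotation vector, rad) and "tvec" (3), from world to camera coordinates, as OpenCV has them. Camera axes: x right, y down, z forward; pixel columns grow to the right and rows downward; lengths in mm; the calibration is good to about 2 mm. A picture is of the moment at which its call begins. There is no depth.
- ctrl.close_job(): hands the job in, once; it reports no verdict.
The state is a dict: "t": time; "qpos": joint angles; "dq": joint speeds; "joint_torque": joint torques, N m; "position": TCP position; "tcp_rot": TCP orientation; "contact_force": force on the tool from outside, world axes, zero at the start; "torque": the same for the moment, N m; "grip_width": opening from 0.0 (shut) to 1.0 (fully open).
Only numpy, scipy, OpenCV 4.12 (cv2) and the standard library are available. Lean on these libraries where they do the work, as an engineer would, in place of code of your own. Each camera call takes 0.05 s, during which the arm holds its last target. There are 200 camera calls.

### The job

The lazy susan has to be parked and locked before it goes back into its corner cabinet. With your fingertips only, push the tray round by its red post until it comes up against its stop, with the post next to the lock lever; then push the orange lock lever over towards the tray, past its centre, so that it snaps into its locked position, and come away from everything. Grip and lift nothing, do not touch the two jars riding on the tray, and leave the scoop and the green box where they are.

Things in the scene. Friction and masses are not known exactly. Their poses are not given: they have to be found in the camera images.
- susan: The fixed foot of the lazy susan, a dark disc (260 mm diameter, 20 mm high) on the worktop, with a 36 mm wide bar along its -y axis out to 235 mm from the centre that carries the lock bracket. Origin: centre of its underside; z up; its yaw changes from start to start. The foot cannot be moved.
- tray_centre (a point): Point on the turning axis of the tray, at the tray's inner floor (34 mm above the worktop). The pale wooden tray is a disc of 330 mm diameter with a lip that ends 40 mm above the worktop.
- tray (a joint): Turn of the tray about its vertical axis, in rad, growing counter-clockwise seen from above; range 0 to 1.20. The hard stop is at 1.20: there the red post lies on the line from the tray centre to the lock lever (the -y axis of susan). The tray stays where it is left; it takes about 1 to 2 N at the post to turn it. It counts as home above 1.12.
- post_top (a point): Centre of the top of the red upright post fixed on the tray: 16 mm diameter, standing 61 mm above the tray floor (top 95 mm above the worktop), 115 mm from the turning axis. Push it sideways, counter-clockwise seen from above. The jars stand on the far half of the tray, more than 110 degrees round from the post.
- lock_pivot (a point): Pivot of the lock lever, 200 mm from the tray axis along the -y axis of susan, 55 mm above the worktop, between two aluminium cheeks (36 mm over both, along susan's x; 30 mm along its y; top 62 mm above the worktop).
- lock (a joint): Lean of the lock lever, in rad. 0: open, leaning 0.5 rad outwards, away from the tray. 1.0: locked, leaning 0.5 rad inwards, towards the tray. A spring throws it to whichever end is nearer, with dead centre (lever upright) at 0.5; pushing it over takes about 2 to 3 N at the paddle. It turns about an axis parallel to susan's x, so the paddle moves along susan's +y as it locks.
- paddle (a point): Centre of the orange paddle on the lock lever, 58 mm from the pivot; the paddle is 34 mm wide (susan's x), 12 mm thick and 34 mm long along the lever, and ends 75 mm from the pivot. A steel nose with a rubber foot points from the pivot to the tray side, lifted when open, and comes down on the tray's lip when locked (it reaches 52 mm from the pivot).
- jar_a: Closed amber glass jar with a metal cap, 64 mm diameter, 110 mm high, about 0.35 kg, loose on the tray floor and riding with it. Origin: centre of its underside; z up.
- jar_b: Closed green glass jar with a metal cap, the same size and mass, loose on the tray floor. Origin: centre of its underside; z up.
- green_box: Open green plastic stacking box, 120 x 170 x 75 mm, loose on the worktop to the left of the lazy susan. Origin: centre of its underside.
- scoop: Small aluminium scoop, loose on the worktop to the right of the lock lever: a cup of 52 mm rim diameter, 32 mm high, with an 8 mm round handle that ends 109 mm from the cup's centre along -x. Origin: centre of the cup's underside.
There are look-alikes about, which are no part of the job. What is shaped like the jar_b but pink is not meant. What is shaped like the jar_a but yellow is not meant.

How it is judged (in metres and radians):
On the way, in this order (a step that is already met when the one before it is completed fails the run):
1. the tray is home against its stop while the lock lever is still open (value of joint tray above 1.12 rad and value of joint lock below 0.3 rad), for 0.2 s.
2. the lock lever has snapped over into its locked position (value of joint tray above 1.12 rad and value of joint lock above 0.9 rad), for 0.2 s.
At the end, for the whole second after the job is handed in: The tray is home (joint above 1.12 of 1.20 rad) and still, the lock lever is locked (joint above 0.9 of 1.0 rad), both jars stand upright on the tray within 135 mm of its axis, and the scoop and green box are within 20 mm of where they began (all of step 2 and velocity of joint tray between -0.05 and 0.05 rad/s and horizontal distance between each of jar_a, jar_b and tray_centre below 0.135 m and angle between each of jar_a, jar_b's own z axis and vertical below 0.15 rad and height (world z) of each of jar_a, jar_b below 0.045 m and linear speed of each of jar_a, jar_b below 0.02 m/s and distance of each of green_box, scoop from where it was at the start of the episode below 0.02 m); the robot touches nothing.
It fails at once if a jar is pushed by the robot (contact force between any of the fingers, the arm and jar_a above 1 N or contact force between any of the fingers, the arm and jar_b above 1 N).
It fails at once if a jar is tipped or lifted (angle between any of jar_a, jar_b's own z axis and vertical above 0.3 rad or height (world z) of any of jar_a, jar_b above 0.05 m).
It fails at once if the scoop or the green box is shifted or lifted by more than 20 mm (distance of any of scoop, green_box from where it was at the start of the episode above 0.02 m).
It fails at once if the tray, its post or the lock lever is gripped or forced with more than 40 N (contact force between the fingers and susan above 40 N).
It also fails if it takes over 50 s, if anything falls off the work surface, if the arm or the gripper's body presses on something with over 40 N, if the wrist force passes 120 N, or if a joint passes its speed limit or range.

## Working session

There is one attempt and no reset: what is moved stays moved. The work goes in short steps, Python scripts to look and compute and a tool call to move; the robot and the scene stay as the last step left them, time stands still between calls to the robot, and variables do not carry over. Pictures are saved under pics/ and viewed, about 8 in all and at most 12, crops included, and the job is handed in when it is done.

Besides the shell and the picture viewer there is one more tool, called as name(argument=value, ...) on one line, values as JSON. carry_out: Moves the arm, as the interface text tells. Its arguments: {"type":"object","properties":{"plan":{"type":"array"},"grip_force":{"type":"number"}},"required":["plan"]}

```bash
mkdir -p pics; cat > h.py <<'E'
import numpy as np, cv2
from cell import sensors, snapshot, ctrl
def cam(s):
    f=s["image"].shape[0]/2/np.tan(np.radians(s["vfov"])/2)
    K=np.array([[f,0,s["cx"]],[0,f,s["cy"]],[0,0,1.]])
    R=cv2.Rodrigues(np.array(s["rvec"],float))[0]; t=np.array(s["tvec"],float).ravel()
    return K,np.array(s["distortion"],float),R,t
def ray(s,uv):
    K,D,R,t=cam(s)
    p=cv2.undistortPoints(np.array([[uv]],float),K,D)[0,0]
    return -R.T@t, R.T@np.array([p[0],p[1],1.])
def onplane(s,uv,z):
    o,d=ray(s,uv); return o+d*(z-o[2])/d[2]
def proj(s,P):
    K,D,R,t=cam(s)
    return cv2.projectPoints(np.array(P,float).reshape(-1,3),np.array(s["rvec"],float),t,K,D)[0][:,0]
def tri(s1,u1,s2,u2):
    o1,d1=ray(s1,u1);o2,d2=ray(s2,u2)
    a=np.linalg.lstsq(np.c_[d1,-d2],o2-o1,rcond=None)[0]
    p,q=o1+a[0]*d1,o2+a[1]*d2
    return (p+q)/2,np.linalg.norm(p-q)
def save(s,n): cv2.imwrite("pics/"+n,s["image"][:,:,::-1])
E
python3 - <<'E'
from h import *
import pickle
S={n:snapshot(n) for n in("scene","top")}
for n in S: save(S[n],n+"0.png"); print(n,ray(S[n],(280,210)))
pickle.dump(S,open("s0.pkl","wb")); o=sensors.get_obs(); print(o)
E
```

```text
scene (array([1594.57040937,  142.7658419 ,  891.37782812]), array([-0.76399086, -0.13761996, -0.63059115]))
top (array([ 397.31240247,   13.47415956, 1272.36535189]), array([ 1.92938755e-01, -8.20297332e-04, -9.81224363e-01]))
{'t': 0.1, 'qpos': array([-1.33600866e+00,  2.60639264e-01, -1.39274115e-01,  1.17271581e+00,
        5.72810977e-06,  1.57081978e+00]), 'dq': array([-0.00050378,  0.00051387,  0.00280387, -0.00135315,  0.00168821,
       -0.0004554 ]), 'joint_torque': array([ 1.41230616e-03, -4.06506729e+01,  2.54527456e+01,  1.00903140e-02,
       -3.27429075e-05, -6.64779890e-06]), 'position': array([ 121.98776251, -509.9760787 ,  230.52429139]), 'tcp_rot': array([-5.69896905e-04,  7.85051793e-01, -6.19429449e-01, -7.17686298e-04]), 'contact_force': array([-0.90372668, -1.00252807,  0.4133002 ]), 'torque': array([-0.008137  ,  0.02445654, -0.01972683]), 'grip_width': 1.0013926920794713}
```

View pics/scene0.png

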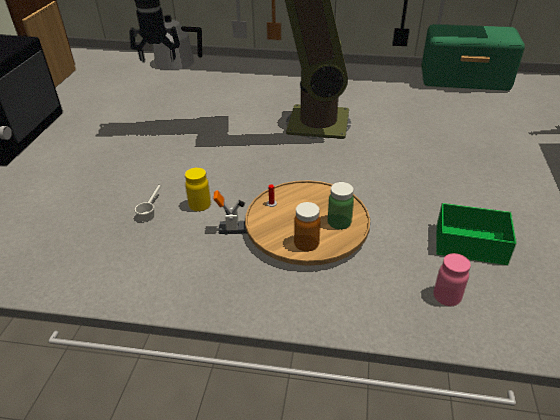

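View pics/top0.png

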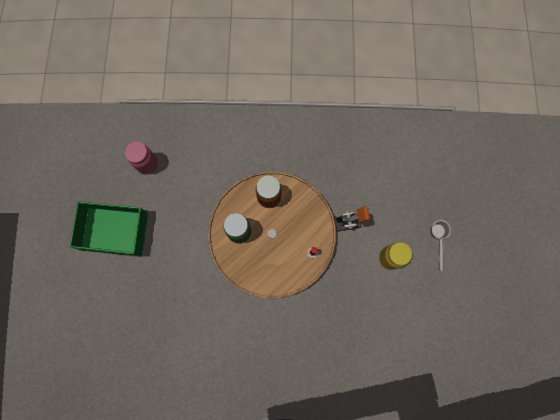

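The scene picture shows the post at about (271,194), the orange paddle at (220,200) and the yellow look-alike jar at (198,190). In the top view the tray centre is near (272,234), the post at (314,252), the paddle at (363,215), the yellow jar at (398,255) and the scoop at (440,232).

```bash
cat > meas.py <<'E'
from h import *
def blob(s,lo,hi,roi):
    hsv=cv2.cvtColor(s["image"],cv2.COLOR_RGB2HSV)
    m=cv2.inRange(hsv,np.array(lo),np.array(hi))
    k=np.zeros_like(m);x0,y0,x1,y1=roi;k[y0:y1,x0:x1]=1;m=m*k
    n,l,st,c=cv2.connectedComponentsWithStats(m)
    if n<2: return None
    i=1+np.argmax(st[1:,4]); return c[i],st[i],(l==i)
E
python3 - <<'E'
from meas import *
import pickle
S=pickle.load(open("s0.pkl","rb"));a,b=S["scene"],S["top"]
# tray rim from top, lip z=40
hsv=cv2.cvtColor(b["image"],cv2.COLOR_RGB2HSV)
m=cv2.inRange(hsv,(8,70,70),(22,255,255)); m[:, :190]=0; m[:,342:]=0; m[:160]=0;m[310:]=0
c=max(cv2.findContours(m,cv2.RETR_EXTERNAL,cv2.CHAIN_APPROX_NONE)[0],key=cv2.contourArea)
c=cv2.convexHull(c)[:,0]
P=np.array([onplane(b,p,40)[:2] for p in c.astype(float)])
A=np.c_[2*P,np.ones(len(P))];x=np.linalg.lstsq(A,(P**2).sum(1),rcond=None)[0]
r=np.sqrt(x[2]+x[:2]@x[:2]);print("tray",x[:2],r)
for s,nm,rp,rl in((a,"scene",(255,175,290,215),(205,180,240,215)),(b,"top",(300,240,330,265),(345,195,380,235))):
    hsv=cv2.cvtColor(s["image"],cv2.COLOR_RGB2HSV)
    for what,roi,lo,hi in(("post",rp,(0,170,60),(5,255,255)),("post2",rp,(172,150,60),(180,255,255)),("paddle",rl,(4,170,60),(16,255,255))):
        q=blob(s,lo,hi,roi)
        if q: print(nm,what,q[0],q[1])
big=np.hstack([cv2.resize(a["image"][170:250,190:290],(400,320),interpolation=2),cv2.resize(b["image"][190:270,290:390],(400,320),interpolation=2)])
cv2.imwrite("pics/crop.png",big[:,:,::-1])
for n,u,v in(("yellow base/top",(196,175),(400,253)),): print(tri(a,u,b,v))
for n,p in(("scoop",(441,230)),("handle",(441,270))):print(n,onplane(b,p,25))
print("greenbox",onplane(b,(142,228),75))
E
```

```text
tray [578.93651507  32.4850306 ] 164.90983177910553
scene post [271.         193.90361446] [269 184   5  20  83]
scene post2 [272. 191.] [272 191   1   1   1]
scene paddle [218.50442478 198.23893805] [214 190  10  17 113]
top post [313.53125 250.125  ] [311 247   6   7  32]
top paddle [362.69230769 214.17482517] [357 207  13  15 143]
(array([ 526.08128668, -281.36269476,  104.38270096]), np.float64(3.1703263026567137))
scoop [ 598.09617371 -415.16398603   25.        ]
handle [ 492.279129   -411.36057064   25.        ]
greenbox [578.77496732 360.13426198  75.        ]
```

View pics/crop.png

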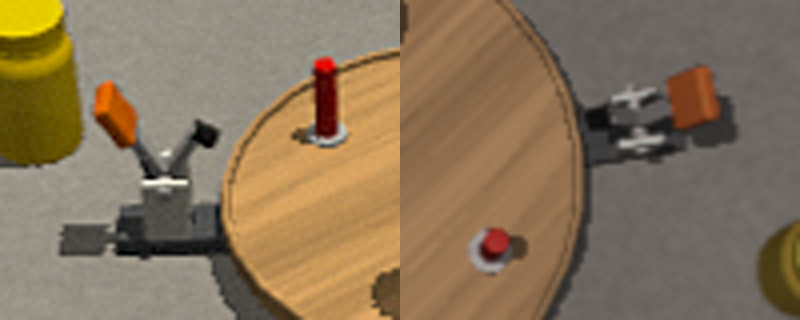

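```bash
python3 - <<'E'
from meas import *
import pickle
S=pickle.load(open("s0.pkl","rb"));a,b=S["scene"],S["top"]
C=np.array([578.9,32.5])
p=tri(a,(271,185.5),b,(314,250)); print("post tri",p)
q=onplane(b,(314,250),95)[:2]; print("post plane",q,np.linalg.norm(q-C))
w=tri(a,(218.5,198.2),b,(362.7,214.2)); print("paddle",w, np.linalg.norm(w[0][:2]-C))
w2=onplane(b,(362.7,214.2),108)[:2]
print(w2)
for d in (w[0][:2]-C,w2-C):
    print("susan -y az",np.arctan2(d[1],d[0]))
print("post az",np.arctan2(*(q-C)[::-1]))
# bracket cheeks in top view: crop (632,117) mid
v=onplane(b,((635-400)/4+290,(117)/4+190),62);print("cheeks",v,np.linalg.norm(v[:2]-C),np.arctan2(v[1]-C[1],v[0]-C[0]))
E
```

```text
post tri (array([530.8674072 , -72.44242358,  95.03586102]), np.float64(0.7140932861423879))
post plane [530.92281564 -72.79979216] 115.71454725887948
paddle (array([ 620.45202611, -191.43136025,  106.93273549]), np.float64(0.04145161273269455)) 227.7538692925119
[ 620.24339358 -191.22300145]
susan -y az -1.3873260696311875
susan -y az -1.388060616157696
post az -1.9983178847561391
cheeks [ 615.15618903 -163.33689818   62.        ] 199.1647607679368 -1.3877344020215328
```

carry_out(plan=[[[-0.03,-0.037,0],[0,0,0.053],0],[[-0.03,-0.037,0],[0,0,0],0],[[-0.03,-0.037,0],[0,0,0],0],[[-0.03,-0.037,0],[0,0,0],0],[[-0.03,-0.037,0],[0,0,0],0],[[-0.03,-0.037,0],[0,0,0],0],[[-0.03,-0.037,0],[0,0,0],0],[[-0.03,-0.037,0],[0,0,0],0],[[-0.03,-0.037,0],[0,0,0],0],[[0,0,0],[0,0,0],0]], grip_force=20)

```text
t: 1.1
position: [401.9, -179.3, 231.0]
tcp_rot: [-0.001, 0.771, -0.637, 0.0]
contact_force: [-0.6, -0.5, 0.9]
grip_width: 0.003
```

```bash
cat > st.py <<'E'
from h import *
from scipy.spatial.transform import Rotation as Ro
C=np.array([578.9,32.5]);az=-1.388;e=np.array([np.cos(az),np.sin(az)]);ty=np.array([e[1],-e[0]])
def st():
    o=sensors.get_obs();p=o["position"];d=p[:2]-C;q=o["tcp_rot"]
    X=Ro.from_quat(np.r_[q[1:],q[0]]).as_matrix()
    print("t",o["t"],"pos",p.round(1),"e,ty",(d@e).round(1),(d@ty).round(1),"xaz",np.arctan2(X[1,0],X[0,0]).round(3),"z",X[:,2].round(3),"F",o["contact_force"].round(1),"F e,ty",(o["contact_force"][:2]@np.c_[e,ty]).round(1),"g",round(o["grip_width"],2))
if __name__=="__main__": st()
E
python3 st.py
```

```text
t 1.1 pos [ 401.9 -179.3  231. ] e,ty 176.1 212.5 xaz -1.381 z [ 0.001  0.002 -1.   ] F [-0.6 -0.5  0.9] F e,ty [0.4 0.7] g 0.0
```

carry_out(plan=[[[-0.027,-0.035,0],[0,0,0.007],0],[[-0.027,-0.035,0],[0,0,0],0],[[-0.028,-0.035,0],[0,0,0],0],[[0,0,0.03],[0,0,0],0],[[0,0,0.035],[0,0,0],0],[[0,0,0.035],[0,0,0],0],[[0,0,0.035],[0,0,0],0],[[0,0,0.028],[0,0,0],0],[[0,0,0],[0,0,0],0],[[0,0,0],[0,0,0],0]])

```text
t: 2.1
position: [487.1, -84.5, 68.3]
tcp_rot: [0.001, 0.766, -0.643, -0.001]
contact_force: [0.6, -0.5, 0.3]
grip_width: 0.001
```

```bash
python3 - <<'E'
from st import *
st();b=snapshot("scene");cv2.imwrite("pics/c1.png",cv2.resize(b["image"][100:260,180:380],(800,640)[:2] and (750,600))[:,:,::-1])
E
```

```text
t 2.1 pos [487.1 -84.5  68.3] e,ty 98.4 111.5 xaz -1.397 z [-0.002  0.    -1.   ] F [ 0.6 -0.5  0.3] F e,ty [ 0.6 -0.5] g 0.0
```

View pics/c1.png

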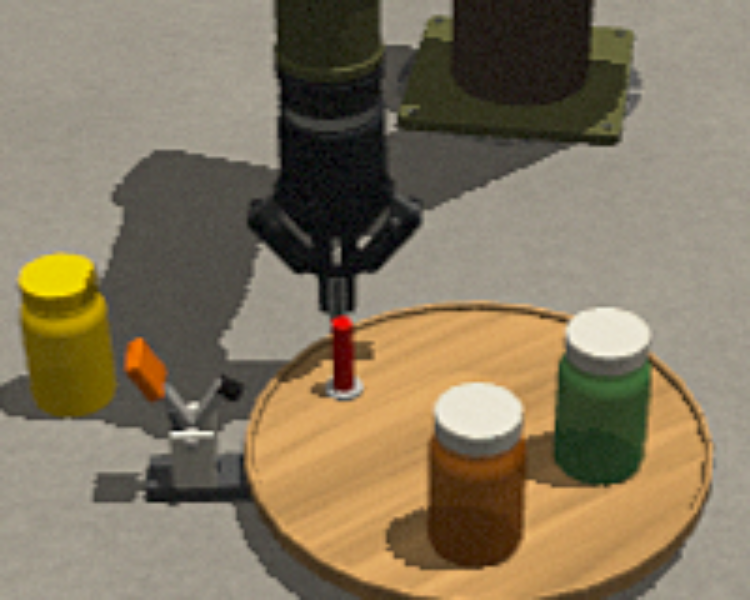

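The fingertips are just behind the post on its clockwise side, and the jars and lever are clear of them. Pushing now.

carry_out(plan=[[[0,-0.01,0],[0,0,-0.007],0],[[0,-0.01,0],[0,0,0],0],[[0,-0.008,0],[0,0,0],0],[[0.002,-0.008,0],[0,0,0],0],[[0.004,-0.008,0],[0,0,0],0],[[0.003,-0.008,0],[0,0,0],0],[[0.003,-0.008,0],[0,0,0],0],[[0.002,-0.008,0],[0,0,0],0],[[0.001,-0.008,0],[0,0,0],0],[[0.001,-0.006,0],[0,0,0],0]])

```text
t: 3.15
position: [572.5, -84.8, 68.3]
tcp_rot: [-0.0, 0.768, -0.64, 0.0]
contact_force: [-1.5, -0.0, 0.2]
grip_width: 0.001
```

```bash
python3 st.py
```

```text
t 3.15 pos [572.5 -84.8  68.3] e,ty 114.1 27.6 xaz -1.389 z [ 0.001  0.001 -1.   ] F [-1.5 -0.   0.2] F e,ty [-0.3  1.5] g 0.0
```

carry_out(plan=[[[0,-0.003,0],[0,0,0],0],[[0,-0.003,0],[0,0,0],0],[[0,-0.001,0],[0,0,0],0],[[0,0,0],[0,0,0],0]])

```text
t: 3.55
position: [578.4, -83.4, 68.3]
tcp_rot: [-0.0, 0.768, -0.64, -0.0]
contact_force: [-0.4, 0.3, -0.5]
grip_width: -0.005
```

```bash
python3 st.py
```

```text
t 3.55 pos [578.4 -83.4  68.3] e,ty 113.9 21.5 xaz -1.389 z [ 0.     0.001 -1.   ] F [-0.4  0.3 -0.5] F e,ty [-0.4  0.3] g -0.0
```

carry_out(plan=[[[0,-0.001,0],[0,0,0],0],[[0,-0.001,0],[0,0,0],0],[[0,-0.001,0],[0,0,0],0],[[0,0,0],[0,0,0],0]])

```text
t: 3.95
position: [580.7, -83.2, 68.3]
tcp_rot: [0.0, 0.768, -0.64, -0.0]
contact_force: [-2.5, 0.3, 1.4]
grip_width: -0.002
```

```bash
python3 - <<'E'
from st import *
from meas import blob
st()
b=snapshot("top");a=snapshot("scene")
save(b,"t2.png")
for s,roi in((a,(220,170,300,240)),(b,(290,190,350,265))):
    q=blob(s,(0,170,60),(5,255,255),roi)
    if q: print(q[0],q[1])
    print(proj(s,np.r_[C+115*e,95]))
E
```

```text
t 3.95 pos [580.7 -83.2  68.3] e,ty 114.1 19.3 xaz -1.389 z [-0.001 -0.    -1.   ] F [-2.5  0.3  1.4] F e,ty [-0.8  2.4] g -0.0
[263.02409639 208.72289157] [260 199   7  21  83]
[[262.9298103  200.93743271]]
[[317.38385595 222.32743037]]
```

carry_out(plan=[[[0,-0.001,0],[0,0,0],0],[[0,-0.001,0],[0,0,0],0],[[0,0,0],[0,0,0],0]])

```text
t: 4.35
position: [580.7, -83.2, 68.2]
tcp_rot: [0.002, 0.768, -0.64, -0.001]
contact_force: [-7.7, -1.1, 4.7]
grip_width: -0.001
```

```bash
python3 st.py
```

```text
t 4.35 pos [580.7 -83.2  68.2] e,ty 114.1 19.2 xaz -1.389 z [-0.004 -0.001 -1.   ] F [-7.7 -1.1  4.7] F e,ty [-0.3  7.8] g -0.0
```

carry_out(plan=[[[0,0.01,0],[0,0,0],0],[[0,0.02,0],[0,0,0],0],[[0,0,-0.03],[0,0,0],0],[[0,0,-0.04],[0,0,0],0],[[0,0,-0.04],[0,0,0],0],[[0.03,0,-0.02],[0,0,0],0],[[0.04,-0.015,0],[0,0,0],0],[[0.04,-0.015,0],[0,0,0],0],[[0.04,-0.015,0],[0,0,0],0],[[0.012,0,0],[0,0,0],0]])

```text
t: 5.35
position: [630.0, -243.2, 197.7]
tcp_rot: [-0.001, 0.768, -0.641, 0.002]
contact_force: [-0.3, -0.3, -0.5]
grip_width: 0.002
```

```bash
python3 st.py
```

```text
t 5.35 pos [ 630.  -243.2  197.7] e,ty 280.4 -0.1 xaz -1.392 z [ 0.004 -0.002 -1.   ] F [-0.3 -0.3 -0.5] F e,ty [0.2 0.3] g 0.0
```

carry_out(plan=[[[0,0,0.03],[0,0,0],0],[[0,0,0.03],[0,0,0],0],[[0,0,0.025],[0,0,0],0],[[0,0,0.018],[0,0,0],0],[[0,0,0],[0,0,0],0],[[0,0,0],[0,0,0],0]])

```text
t: 5.95
position: [627.1, -239.1, 95.5]
tcp_rot: [-0.0, 0.768, -0.64, -0.0]
contact_force: [-0.0, 0.5, 0.0]
grip_width: -0.003
```

```bash
python3 - <<'E'
from st import *
st();b=snapshot("scene");cv2.imwrite("pics/c3.png",cv2.resize(b["image"][100:260,180:380],(750,600))[:,:,::-1])
E
```

```text
t 5.95 pos [ 627.1 -239.1   95.5] e,ty 275.9 1.9 xaz -1.389 z [ 0.  0. -1.] F [-0.   0.5  0. ] F e,ty [-0.5 -0.1] g -0.0
```

View pics/c3.png

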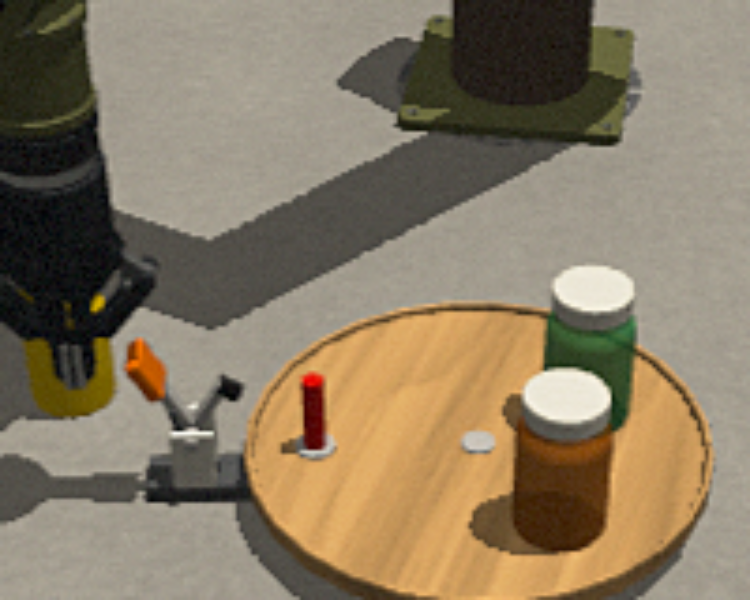

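The picture shows the post at home in line with the lever, at crop pixel (313,410). The lever is still open, the jars are upright, and the fingertips are just outside the paddle.

carry_out(plan=[[[-0.008,-0.001,0],[0,0,0],0],[[-0.008,0,0],[0,0,0],0],[[-0.008,0,0],[0,0,0],0],[[-0.008,0,0],[0,0,0],0],[[-0.006,0,0],[0,0,0],0],[[-0.006,0,0],[0,0,0],0],[[0,0,0],[0,0,0],0]])

```text
t: 6.7
position: [619.6, -194.6, 95.0]
tcp_rot: [-0.0, 0.769, -0.64, -0.001]
contact_force: [-0.2, 0.5, 0.4]
grip_width: -0.001
```

```bash
python3 st.py
```

```text
t 6.7 pos [ 619.6 -194.6   95. ] e,ty 230.7 1.2 xaz -1.388 z [-0.001  0.001 -1.   ] F [-0.2  0.5  0.4] F e,ty [-0.5  0.1] g -0.0
```

carry_out(plan=[[[-0.005,0,0],[0,0,0],0],[[-0.005,0,0],[0,0,0],0],[[-0.005,0,0],[0,0,0],0],[[-0.004,0,0],[0,0,0],0],[[0,0,0],[0,0,0],0]])

```text
t: 7.2
position: [616.4, -176.5, 95.1]
tcp_rot: [0.0, 0.769, -0.64, -0.0]
contact_force: [0.5, 0.3, -0.6]
grip_width: -0.001
```

```bash
python3 - <<'E'
from st import *
st();b=snapshot("scene");cv2.imwrite("pics/c4.png",cv2.resize(b["image"][140:260,180:330],(750,600))[:,:,::-1])
E
```

```text
t 7.2 pos [ 616.4 -176.5   95.1] e,ty 212.4 1.1 xaz -1.388 z [-0.001  0.001 -1.   ] F [ 0.5  0.3 -0.6] F e,ty [-0.2 -0.5] g -0.0
```

View pics/c4.png

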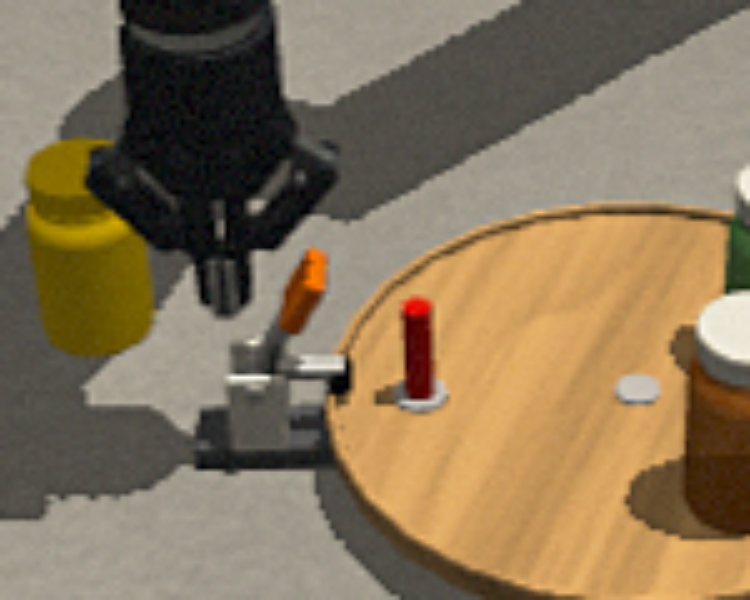

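The lever has snapped inwards, with the paddle at crop pixel (305,290) and the nose foot down on the lip at (340,370). The fingers are clear of it. Next I'll retreat outwards and up.

carry_out(plan=[[[0.02,0,0],[0,0,0],0],[[0.03,0,0],[0,0,0],0],[[0.02,0,-0.02],[0,0,0],0],[[0,0,-0.04],[0,0,0],0],[[0,0,-0.04],[0,0,0],0],[[0,0,-0.03],[0,0,0],0],[[0,0,0],[0,0,0],0],[[0,0,0],[0,0,0],0]])

```text
t: 8.05
position: [630.0, -247.5, 226.1]
tcp_rot: [-0.0, 0.768, -0.64, 0.001]
contact_force: [-0.4, 0.1, -0.9]
grip_width: 0.001
```

```bash
python3 - <<'E'
from st import *
from meas import blob
st();b=snapshot("scene");cv2.imwrite("pics/c5.png",b["image"][:,:,::-1])
q=blob(b,(4,170,60),(16,255,255),(205,175,258,220));print("paddle",q[0])
for th in(.5,-.5): print(proj(b,np.r_[C+e*(200+58*np.sin(th)),55+58*np.cos(th)]))
q=blob(b,(0,170,60),(5,255,255),(255,185,275,225));print("post",q[0],q[1])
E
```

```text
t 8.05 pos [ 630.  -247.5  226.1] e,ty 284.7 0.7 xaz -1.39 z [ 0.002 -0.001 -1.   ] F [-0.4  0.1 -0.9] F e,ty [-0.1  0.4] g 0.0
paddle [240.16129032 197.84946237]
[[218.52913934 198.48493387]]
[[240.37420572 198.04020337]]
post [263.1038961  208.87012987] [261 200   5  20  77]
```

View pics/c5.png

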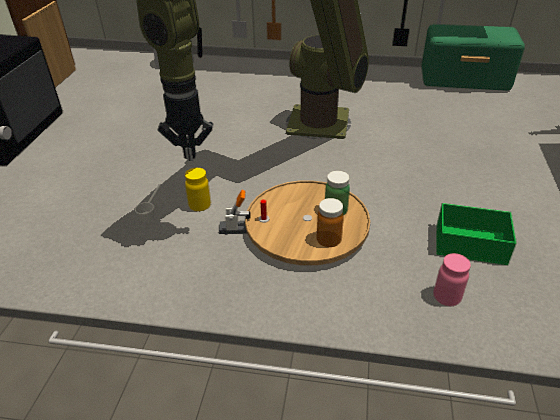

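The paddle is at (240.2,197.8), against (240.4,198.0) predicted for the fully locked position. The post is still home at column 263, both jars are upright, and the scoop and box look unmoved.

```bash
python3 -c "
from h import *
print(ctrl.close_job())"
```

```text
the job is handed in; nothing more can be done
None
```

The tray is parked against its stop, the lock lever is locked, and the job is handed in after about 8 s of robot time. No verdict comes back on hand-in, so these are my own checks.

- **Tray:** I pushed the red post counter-clockwise with shut fingertips. At the stop the fingers moved no further and the force rose to about 8 N, well under the 40 N limit. In the last picture the post was still at column 263.1, where 262.9 was predicted for home.
- **Lock lever:** I pushed the paddle inwards past centre until it snapped over. In the last picture it sits within 0.3 pixel of the predicted locked position, and the rubber foot was seen down on the tray's lip. The 2 to 3 N expected at the paddle did not show in any force reading. I only read the force after each move, so the picture is the evidence that it locked.
- **Jars, scoop and box:** Both jars stand upright on the tray. By eye, the scoop and green box have not moved; I did not measure them.
- **Arm:** The gripper is clear of everything, with the tip 226 mm above the worktop and only sensor noise in the force reading.

No check failed or disagreed.

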